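Clear the block heater's cover and lift it off level

ROBOT

A 6-joint arm with a two-finger parallel gripper is mounted at the origin on the work surface. World frame = base frame: x ahead of the robot, y to its left, z up, the work surface at z = 0. Lengths are in m, angles in rad, forces in N, time in s.
With the tool pointing down it reaches from about 0.225 to 0.875 m from the base axis. Payload 3.4 kg.
Tool frame: the origin (TCP) lies on the centre line of the jaws, within the pads' length; the fingertips stand 14 mm ahead of it and the grasp point (between the pads) lies 5 mm behind it; z points along the fingers, y is the line along which they close (so a half turn about z gives the same grasp; the last joint's range is limited). The gripper opens to 85 mm and grips with 20 to 120 N. Pads are 22 mm wide; open, the fingers measure 114 mm over their backs; the gripper's body (76 mm by 85 mm) begins 54 mm behind the grasp point. The pads swing forward as they close: fully open they stand 13 mm farther back than shut.
Start: joints at [1.031, 0.276, 1.505, -0, 1.361, -0.121], TCP at [0.234, 0.525, 0.245] pointing down, gripper open.
Joint ranges: [-2.89, 2.89], [-0.75, 2.08], [0.22, 2.7], [-1.18, 4.32], [0.11, 2.71], [-2.7, 2.7]. Speed limits (rad/s): [2.57, 2.57, 3.14, 3.14, 3.14, 3.14].

INTERFACE

Orientations are given as a unit quaternion [w, x, y, z].
In Python, from rig import manip, eyes gives the robot as it stands.
- The arm moves only by the shell command python3 -m creep 'ROWS' [FORCE]. ROWS is JSON, a list of rows, each a list of 5 numbers: the opening, from 0 (shut) to 1 (fully open), then the shift along the tool's x, y, z normalised to -1 to 1, where 1 is 0.5 m, then the turn about the tool's z normalised to -1 to 1, where 1 is 360 degrees. In form: [[fingers, dx, dy, dz, spin], ...]. A call has 1 to 10 rows; each row is the pose to reach, as a shift and turn from the pose commanded when the call began, along the tool's axes at that moment, turning the shorter way round; what a row does not reach only later rows make up. A row lasts 1/10 s, in which the tool goes at most 50 mm and 8.59 degrees, less where a joint would pass 70% of its speed; a pose out of reach is approached as far as the arm can. A call with a number of a shift or a turn outside -1 to 1 is refused whole. A call with a gripper value outside its range is refused whole. The fingers move at their own pace and stop on an object; FORCE is the grip in N (left out, the last holds). Time passes only in rows, so rows that repeat a pose let the fingers close. It gives the time, the measured TCP pose, the force, the opening and the grip force at its end, in the units of the state.
- manip.get_state(): the state, without advancing time (a new reading comes with each control period).
- eyes.get_image(name): name is "side" or "top" or "wrist"; returns a dict with "frame" (420x560x3 uint8, red, green, blue), "fx", "fy", "cx", "cy" (pixels), "k1" (the pictures are not rectified: a ray, as slopes to the right and down, at radius r is drawn at 1 + k1 r^2 times it, then the intrinsics apply), "R" (3x3) and "t" (3): a world point X has camera coordinates R X + t. Camera axes: x right, y down, z forward; pixel columns grow to the right and rows downward; lengths in m; the calibration is good to about 2 mm. A picture is of the moment at which its call begins. There is no depth.
- manip.sign_off(): hands the job in; it is judged then, once.
Trained networks look in the newest picture that a camera, given by its name, has taken for a name from the list of things; names that differ only in an ending like _2 or _b are one class to them, and where a whole thing is asked for, a point or a joint stands for the part that bears it (a point fixed in the world has none). Each returns a list of dicts, best first, with "confidence" (0 to 1); they miss things now and then, are a little off and sometimes report something else, mostly with a low value. They report only what shows in the picture. A call takes as long as a camera call.
- eyes.regions_of(camera, label): "mask" (420x560 bool, what is visible of it) and "bbox" ([left, top, right, bottom] in pixels, round what is visible of it).
- eyes.place_of(camera, label): "centre" ([column, row] in pixels: a listed point, or the origin of a listed thing).
The state is a dict: "clock": time; "qpos": joint angles; "qd": joint speeds; "effort": joint torques, N m; "position": TCP position; "ee_rot": TCP orientation; "contact_force": force on the tool from outside, world axes, zero at the start; "moment": the same for the moment, N m; "width": finger opening in m; "gripper_force": force on a finger pad.
Only numpy, scipy, OpenCV 4.12 (cv2) and the standard library are available. Lean on these libraries where they do the work, as an engineer would, in place of code of your own. Each camera call takes 0.05 s, during which the arm holds its last target. There are 200 camera calls.

TASK

Three broken bits of ceramic lie on the flat cover of the block heater: pick up the scraper block and with it wipe all three along the cover, off its end and into the open tray there, never touching the chips with the gripper itself. Then set the scraper down on the bench, clear of heater and tray. Finally take the cover by its handle, lift it straight up, level all the way, until it is at least 10 cm clear of the heater, and finish the program while still holding it steady and level right above the heater; leave everything else on the bench where it is.

Things in the scene. Friction and masses are not known exactly. Their poses are not given: they have to be found in the camera images.
- heater: Fixed white block heater. Origin: centre of its underside; z up. Body 160 (x) by 180 (y) by 60 mm high, with a grey control ledge 34 mm high out to x = -118 mm. The cover rests on its flat top at z = 60 mm, between small stops that rise only 4 mm, 2.5 mm from the cover's edges. The tray stands by its +y end.
- tray: Fixed open grey tray for the chips, 200 (x) by 125 (y) by 35 mm high, walls and floor about 4 to 5 mm. Origin: centre of its underside. Its axes are parallel to the heater's, its centre lies 162 mm along +y and 10 mm along +x from the heater's; nothing but 10 mm of gap lies between it and the cover's +y end.
- cover: Loose dark bare-steel cover on the heater: plate 140 (x) by 180 (y) by 6 mm, about 0.42 kg, balanced at its centre. Origin: centre of the underside; z up; axes as the heater's at the start. Black bridge handle along y over the middle: bar 12 mm wide (x), 96 mm long (y), 14 mm high, its mid-height 45 mm and top 52 mm above the origin, on 10 mm posts at y = -40 and 40 mm.
- scraper: Loose scraper block standing upright on the bench, 72 mm high, about 0.12 kg: black rubber foot 76 (x) by 30 (y) by 16 mm high, whose long sides are the wiping faces, and on it a white upright grip 50 (x) by 20 (y) mm from 16 to 72 mm height. Origin: centre of the underside; z up; alike on both sides.
- chip0: Loose chip of white broken ceramic, about 22 x 18 x 11 mm, 12 g, lying on the cover, somewhere on the +x half of it, between the handle and the edge (centre 30 to 48 mm from the handle's middle line, no nearer than 56 mm to the cover's -y end). Origin: centre of the underside as it lies at the start.
- chip1: Loose chip of white broken ceramic, about 19 x 19 x 12 mm, 12 g, lying on the cover, somewhere on the +x half of it, between the handle and the edge (centre 30 to 48 mm from the handle's middle line, no nearer than 56 mm to the cover's -y end). Origin: centre of the underside as it lies at the start.
- chip2: Loose chip of white broken ceramic, about 25 x 19 x 10 mm, 12 g, lying on the cover, somewhere on the +x half of it, between the handle and the edge (centre 30 to 48 mm from the handle's middle line, no nearer than 56 mm to the cover's -y end). Origin: centre of the underside as it lies at the start.
- tube_rack: Bystander: lilac tube rack 85 (x) by 210 (y) by 28 mm. Origin: centre of the underside.
- beaker: Bystander: clear plastic cup, 90 mm across, 120 mm high. Origin: centre of the underside.
- pipette: Bystander: blue and white pipette lying along y, about 310 mm long, 26 mm high. Origin: under the front end of its blue grip, 140 mm from the plunger end.
- tip_box: Bystander: orange and clear box 120 (x) by 80 (y) by 60 mm. Origin: centre of the underside.
- reagent_bottle: Bystander: small amber bottle, 40 mm across, 70 mm high. Origin: centre of the underside.
- jar: Bystander: white jar, 60 mm across, 75 mm high. Origin: centre of the underside.

How it is judged:
By the outcome, as a careful person would: the job done as asked, in the order asked, and still so for the second after the job is handed in, while the arm keeps its last pose, push and grip.
It also fails if it takes over 70 s, if anything falls off the work surface, if the arm or the gripper's body presses on something with over 40 N, if the wrist force passes 120 N, or if a joint passes its speed limit or range.

## Working session

There is one attempt and no reset: what is moved stays moved. The work goes in short steps, Python scripts to look and compute and a shell command to move; the robot and the scene stay as the last step left them, time stands still between calls to the robot, and variables do not carry over. Pictures are saved under pics/ and viewed, at most 10 in all, crops included, and the job is handed in when it is done.

```bash
mkdir -p pics; cat > h.py <<'E'
import numpy as np, cv2
from rig import manip, eyes
def cam(n):
    return eyes.get_image(n)
def ray(c,u,v):
    xd=np.array([(u-c['cx'])/c['fx'],(v-c['cy'])/c['fy']]); x=xd.copy()
    for _ in range(30): x=xd/(1+c['k1']*(x@x))
    R=np.array(c['R']);t=np.array(c['t'])
    return -R.T@t, R.T@np.array([x[0],x[1],1])
def onz(c,u,v,z):
    o,d=ray(c,u,v); return o+d*(z-o[2])/d[2]
def proj(c,X):
    p=np.array(c['R'])@np.array(X)+np.array(c['t']); s=p[:2]/p[2]; s=s*(1+c['k1']*(s@s))
    return np.array([c['fx']*s[0]+c['cx'],c['fy']*s[1]+c['cy']])
def save(c,n): cv2.imwrite('pics/'+n,cv2.cvtColor(c['frame'],cv2.COLOR_RGB2BGR))
E
python3 - <<'E'
from h import *
np.set_printoptions(precision=4,suppress=True)
s=manip.get_state(); print(s)
Z=dict(heater=0,tray=0,cover=.06,scraper=0,chip0=.066,chip1=.066,chip2=.066,tube_rack=0,beaker=0,pipette=0,tip_box=0,reagent_bottle=0,jar=0)
for n in ['top','side']:
    c=cam(n); save(c,n+'0.png'); print(n,ray(c,280,210))
    for k,z in Z.items():
        for d in eyes.place_of(n,k)[:3]:
            print(k,round(d['confidence'],2),np.array(d['centre']),onz(c,*d['centre'],z))
E
```

```text
{'clock': 0.0, 'qpos': array([ 1.031 ,  0.2766,  1.5061,  0.    ,  1.3607, -0.121 ]), 'qd': array([-0.0014, -0.0005,  0.001 ,  0.    ,  0.0015, -0.0004]), 'effort': array([  0.0003, -41.6768, -24.5806,  -0.0003,   0.0106,  -0.    ]), 'position': array([0.2336, 0.5249, 0.2444]), 'ee_rot': array([-0.0003,  0.2079,  0.9782, -0.0009]), 'contact_force': array([-0.8838,  0.7387,  0.2745]), 'moment': array([0.0115, 0.0405, 0.0102]), 'gripper_force': 0.0, 'width': 0.08555830643879214}
top (array([0.348 , 0.0414, 1.1968]), array([ 0.1827,  0.0344, -0.9826]))
heater 0.68 [164.4 203.9] [0.5888 0.4013 0.    ]
tray 0.91 [243.1 208.7] [0.5744 0.1841 0.    ]
cover 0.73 [302.4 213.1] [0.5509 0.0235 0.06  ]
scraper 0.61 [415.8 257.2] [ 0.4419 -0.2768  0.    ]
scraper 0.21 [433.9 156.6] [ 0.7188 -0.3418  0.    ]
chip0 0.62 [317.6 205.4] [ 0.5698 -0.0156  0.066 ]
chip0 0.38 [291.8 195. ] [0.5975 0.0506 0.066 ]
chip0 0.36 [304.1 198.5] [0.5881 0.0189 0.066 ]
chip1 0.62 [317.6 205.4] [ 0.5698 -0.0156  0.066 ]
chip1 0.38 [291.8 195. ] [0.5975 0.0506 0.066 ]
chip1 0.36 [304.1 198.5] [0.5881 0.0189 0.066 ]

[... 992 characters left out ...]
[298.8 237.8] [ 0.5715 -0.0104  0.066 ]
chip1 0.38 [295.5 215.9] [0.5933 0.0509 0.066 ]
chip2 0.66 [301.  226.7] [0.5905 0.0164 0.066 ]
chip2 0.57 [298.8 237.8] [ 0.5715 -0.0104  0.066 ]
chip2 0.38 [295.5 215.9] [0.5933 0.0509 0.066 ]
tube_rack 0.88 [429.1 344.7] [ 0.722  -0.3437  0.    ]
tube_rack 0.4 [300.  239.8] [0.5957 0.0262 0.    ]
beaker 0.92 [402.2 265.8] [ 0.7819 -0.1457 -0.    ]
beaker 0.41 [296.3 216.3] [ 0.6204  0.0965 -0.    ]
pipette 0.74 [297.4 215.6] [0.6239 0.0974 0.    ]
pipette 0.64 [345.4 191. ] [0.7775 0.1197 0.    ]
tip_box 0.89 [235.9 144.7] [0.5806 0.4083 0.    ]
reagent_bottle 0.69 [365.  331.6] [ 0.6127 -0.2548  0.    ]
jar 0.75 [172.6 156.6] [0.3995 0.4386 0.    ]
```

View pics/top0.png

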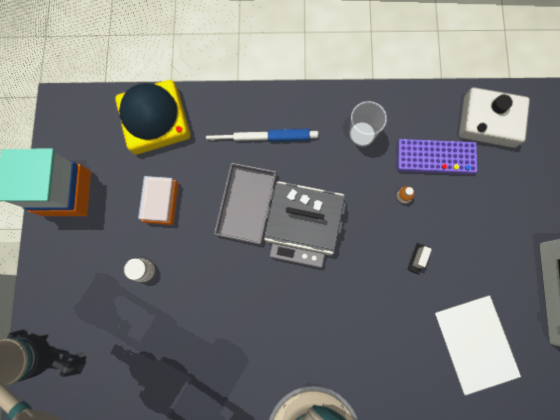

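View pics/side0.png

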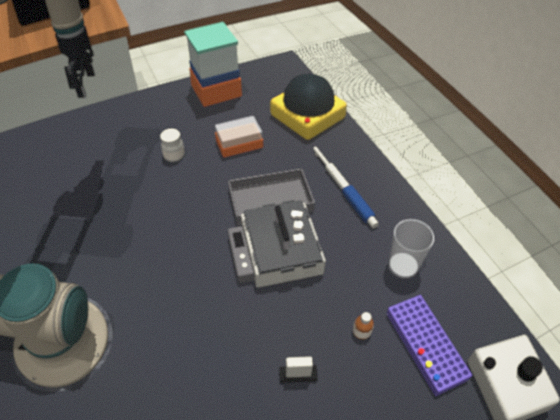

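The top view shows the heater and cover near (305,218), with the tray to its left at (247,203). The three chips are at (292,195), (305,199) and (318,205), and the scraper is at (421,258). The side view agrees, with the chips at (298,214), (298,226) and (299,238). Next I'll get the yaws from the masks.

```bash
cat >> h.py <<'E'
def maskrect(c,m,z):
    v,u=np.nonzero(m); P=np.array([onz(c,a,b,z)[:2] for a,b in zip(u,v)])
    return cv2.minAreaRect((P*1000).astype(np.float32))
def tool(s=None):
    s=s or manip.get_state(); w,x,y,z=s['ee_rot']
    from scipy.spatial.transform import Rotation as Ro
    return np.array(s['position']),Ro.from_quat([x,y,z,w]).as_matrix()
def go(P,closing=None):
    "row numbers from current pose to world TCP P, with tool y (closing line) at world angle closing (rad)"
    p,R=tool(); d=R.T@(np.array(P)-p)/0.5
    spin=0
    if closing is not None:
        a=np.arctan2(R[1,1],R[0,1]); e=(closing-a+np.pi/2)%np.pi-np.pi/2
        spin=-e/(2*np.pi)   # tool z is down
    print('row dx dy dz spin', np.round(d,4), round(spin,4),'q6',round(manip.get_state()['qpos'][5],3))
E
python3 - <<'E'
from h import *
np.set_printoptions(precision=4,suppress=True)
for n in ['top','side']:
    c=cam(n)
    for k,z in [('cover',.066),('tray',.035),('scraper',.072),('scraper',.016),('chip0',.077),('heater',.03),('reagent_bottle',.03)]:
        for d in eyes.regions_of(n,k)[:3]:
            print(n,k,round(d['confidence'],2),d['bbox'],d['mask'].sum(),maskrect(c,d['mask'],z))
    f=c['frame']
    if n=='top': big=f[150:310,200:460]
    else: big=f[160:400,210:410]
    cv2.imwrite('pics/crop_%s.png'%n,cv2.resize(big[:,:,::-1],None,fx=3 if n=='top' else 2.5,fy=3 if n=='top' else 2.5,interpolation=cv2.INTER_CUBIC))
E
```

```text
top cover 0.77 [263.5, 182.4, 342.8, 249.4] 3559 ((543.3018188476562, 19.917190551757812), (180.08319091796875, 139.85293579101562), 78.51634216308594)
top cover 0.51 [214.6, 167.1, 274.6, 244.1] 3603 ((577.424072265625, 171.17623901367188), (129.78097534179688, 199.39776611328125), 79.44691467285156)
top tray 0.63 [214.2, 166.4, 274.5, 242.3] 3473 ((583.8704223632812, 174.99240112304688), (127.26101684570312, 202.47906494140625), 78.03524780273438)
top scraper 0.78 [407.1, 242.7, 432.3, 269.2] 463 ((432.1199645996094, -267.1473083496094), (41.77384948730469, 75.18460083007812), 66.89874267578125)
top scraper 0.78 [407.1, 242.7, 432.3, 269.2] 463 ((436.3099060058594, -282.50836181640625), (43.85361099243164, 78.92776489257812), 66.89873504638672)
top chip0 0.49 [286.7, 190.9, 294.9, 199.4] 48 ((595.8599243164062, 52.003273010253906), (14.7882661819458, 23.230976104736328), 68.44927215576172)
top heater 0.7 [265.3, 178.5, 342.5, 271.4] 1383 ((527.031494140625, 25.057952880859375), (200.03594970703125, 204.94110107421875), 78.60003662109375)
top heater 0.41 [298.2, 195.3, 308.6, 206.4]
[... 1687 characters left out ...]
39062, -18.564809799194336), (14.07774543762207, 13.774712562561035), 65.12727355957031)
side chip0 0.57 [292.4, 213.1, 301.1, 218.1] 78 ((591.9201049804688, 46.30255889892578), (21.266632080078125, 23.756681442260742), 65.21894836425781)
side chip0 0.49 [355.0, 314.7, 372.1, 339.9] 430 ((587.0167846679688, -270.0440368652344), (60.61387634277344, 39.23423767089844), 46.32932662963867)
side heater 0.94 [228.5, 199.6, 325.3, 290.5] 2385 ((526.900146484375, 30.402816772460938), (231.7829132080078, 204.15472412109375), 78.38134002685547)
side reagent_bottle 0.59 [357.2, 313.8, 372.9, 341.0] 378 ((604.8662719726562, -253.4937286376953), (61.296661376953125, 37.4075813293457), 41.768463134765625)
```

View pics/crop_top.png

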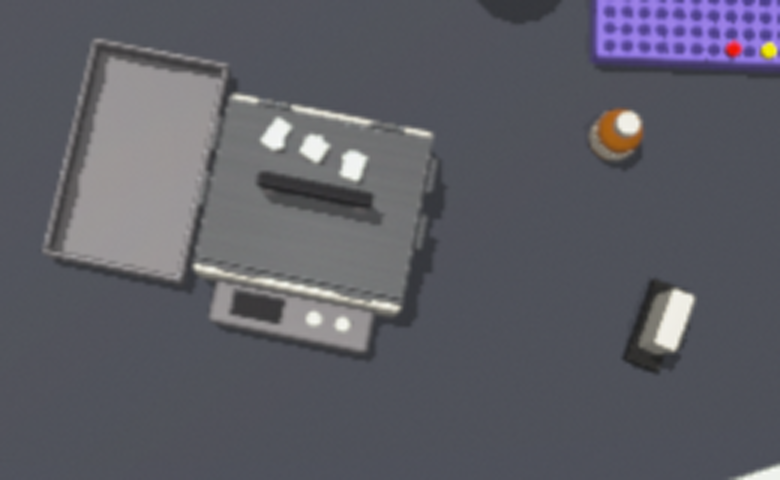

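```bash
python3 - <<'E'
from h import *
go([.45,.01,.33],np.radians(78.5)); go([.437,-.279,.20],np.radians(66))
E
```

```text
row dx dy dz spin [-0.8141 -0.7658 -0.1694] -0.0347 q6 -0.121
row dx dy dz spin [-1.0253 -1.3045  0.0906] 0.0 q6 -0.121
```

```bash
python3 -m creep '[[1,-0.8,-0.76,-0.17,-0.035],[1,-0.8,-0.76,-0.17,-0.035],[1,-0.8,-0.76,-0.17,-0.035],[1,-0.8,-0.76,-0.17,-0.035],[1,-0.8,-0.76,-0.17,-0.035],[1,-0.8,-0.76,-0.17,-0.035],[1,-0.8,-0.76,-0.17,-0.035],[1,-0.8,-0.76,-0.17,-0.035],[1,-0.8,-0.76,-0.17,-0.035],[1,-0.8,-0.76,-0.17,-0.035]]' 60
python3 -m creep '[[1,0,0,0,0],[1,0,0,0,0],[1,0,0,0,0],[1,0,0,0,0]]'
python3 - <<'E'
from h import *
c=cam('wrist'); save(c,'w1.png'); print(ray(c,280,210)); print(manip.get_state()['position'],manip.get_state()['qpos'])
for k,z in [('cover',.066),('tray',.035),('chip0',.075),('heater',.06)]:
    for d in eyes.regions_of('wrist',k)[:3]: print(k,round(d['confidence'],2),d['bbox'],maskrect(c,d['mask'],z))
go([.437,-.279,.20],np.radians(66))
E
```

```text
clock: 3.2
position: [0.4228, 0.0675, 0.322]
ee_rot: [0.001, 0.099, 0.995, 0.0]
contact_force: [0.7, -0.6, 0.5]
width: 0.0853
gripper_force: 0.0
clock: 3.6
position: [0.4218, 0.0707, 0.3211]
ee_rot: [-0.0, 0.098, 0.995, 0.0]
contact_force: [0.9, 0.2, -1.1]
width: 0.0857
gripper_force: 0.0
(array([0.3574241 , 0.08337289, 0.450723  ]), array([ 0.27650707, -0.04648601, -0.96011793]))
[0.42181806 0.07072205 0.32116044] [ 2.83471279e-03  1.18153619e-02  1.64123920e+00  3.60786102e-04
  1.48892743e+00 -1.37172243e+00]
cover 0.83 [186.2, 217.7, 330.7, 315.7] ((541.9933471679688, 19.527923583984375), (179.8548126220703, 141.4159698486328), 78.28276062011719)
tray 0.63 [323.7, 192.0, 429.3, 328.6] ((581.3825073242188, 174.3624267578125), (130.58934020996094, 207.52731323242188), 78.69792938232422)
tray 0.57 [254.7, 295.4, 274.2, 309.6] ((607.9259033203125, 12.854238510131836), (22.907527923583984, 28.74620819091797), 67.30281066894531)
chip0 0.8 [283.6, 294.0, 298.9, 315.6] ((595.3704833984375, 52.82936096191406), (19.03830909729004, 31.39938735961914), 69.8186264038086)
chip0 0.48 [229.5, 293.3, 243.7, 305.2] ((572.7174072265625, -13.268108367919922), (18.54006576538086, 16.169147491455078), 78.71355438232422)
chip0 0.48 [252.5, 293.9, 273.6, 311.4] ((583.65478515625, 19.68211555480957), (20.83527374267578, 26.359783172607422), 64.24835205078125)
heater 0.62 [182.6, 171.7, 332.8, 323.9] ((518.8469848632812, 23.10265350341797), (197.01275634765625, 208.4666748046875), 78.6933822631836)
row dx dy dz spin [-0.1659 -0.6792  0.2425] 0.0353 q6 -1.372
```

View pics/w1.png

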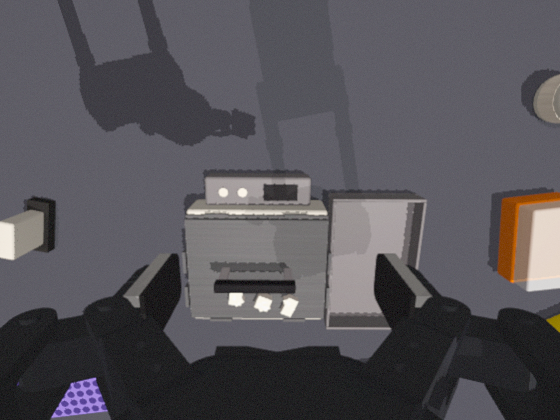

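The wrist view agrees with the overhead one: cover at (258,266), handle bar at (255,286), three chips at (236,298), (262,303) and (290,307), and the scraper at (30,235). The cover centre works out to about (0.542, 0.0195), with its y axis at 78.4°.

```bash
python3 -m creep '[[1,-0.166,-0.679,0.1,0.035],[1,-0.166,-0.679,0.1,0.035],[1,-0.166,-0.679,0.2,0.035],[1,-0.166,-0.679,0.2,0.035],[1,-0.166,-0.679,0.2,0.035],[1,-0.166,-0.679,0.2,0.035],[1,-0.166,-0.679,0.2,0.035],[1,-0.166,-0.679,0.2,0.035],[1,-0.166,-0.679,0.2,0.035],[1,-0.166,-0.679,0.2,0.035]]'
python3 -m creep '[[1,0,0,0,0],[1,0,0,0,0],[1,0,0,0,0]]'
python3 - <<'E'
from h import *
c=cam('wrist'); save(c,'w2.png'); s=manip.get_state(); print(ray(c,280,210),s['position'],s['qpos'])
for d in eyes.regions_of('wrist','scraper')[:2]: print(d['confidence'],d['bbox'],maskrect(c,d['mask'],.072),maskrect(c,d['mask'],.016))
for d in eyes.place_of('wrist','scraper')[:2]: print(d,onz(c,*d['centre'],0))
E
```

```text
clock: 4.85
position: [0.4368, -0.2786, 0.2214]
ee_rot: [-0.0, 0.208, 0.978, 0.001]
contact_force: [-0.5, -0.4, -0.2]
width: 0.0852
gripper_force: 0.0
clock: 5.15
position: [0.437, -0.2787, 0.2221]
ee_rot: [0.001, 0.207, 0.978, -0.0]
contact_force: [-0.2, -0.2, -0.3]
width: 0.0852
gripper_force: 0.0
(array([ 0.37691213, -0.25192621,  0.35153135]), array([ 0.26123158, -0.10703481, -0.95955466])) [ 0.43698472 -0.27890618  0.22193379] [-7.02474915e-01  2.05224449e-01  1.66220974e+00  1.96132478e-04
  1.27315225e+00 -1.85591388e+00]
0.64 [264.5, 145.3, 296.2, 220.0] ((430.3506164550781, -274.85675048828125), (26.116384506225586, 69.081787109375), 66.69096374511719) ((441.05633544921875, -279.4505615234375), (31.348363876342773, 82.92127990722656), 66.69092559814453)
0.53 [337.9, 279.8, 382.7, 335.1] ((580.250244140625, -251.19290161132812), (33.8314323425293, 67.30643463134766), 88.7799072265625) ((620.986083984375, -251.0459747314453), (40.60905838012695, 80.79033660888672), 88.7799301147461)
{'centre': [275.8, 185.0], 'confidence': 0.95} [ 0.4443319  -0.28374241  0.        ]
```

View pics/w2.png

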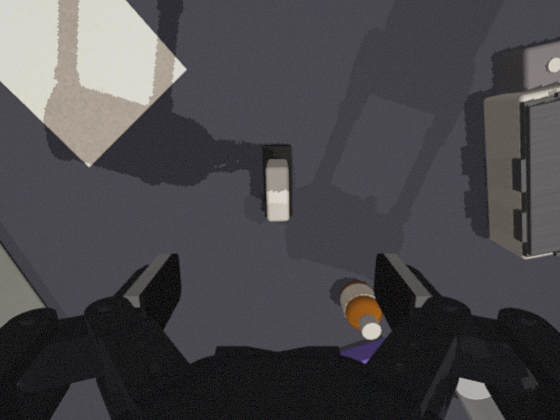

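The scraper is upright under the camera, its foot spanning columns 263–291 from row 146 and its grip top ending at row 220. It lines up with the jaws.

```bash
python3 - <<'E'
from h import *
np.set_printoptions(precision=4,suppress=True)
c=cam('wrist')
for u,v,z in [(263.3,145.5,.016),(291,145.5,.016),(266.5,220.5,.072),(289.5,220.5,.072),(267,160,.072),(288.5,160,.072)]: print(onz(c,u,v,z))
# fit pose by grip top front edge + foot back edge
x=np.array([np.cos(np.radians(-23.6)),np.sin(np.radians(-23.6))])
a=(onz(c,263.3,145.5,.016)+onz(c,291,145.5,.016))[:2]/2; b=(onz(c,266.5,220.5,.072)+onz(c,289.5,220.5,.072))[:2]/2
print(a+x*.038,b-x*.025)
for th in (-23,-23.6,-24.5):
  pass
go([.440,-.280,.043],np.radians(66.4))
E
```

```text
[ 0.3981 -0.2777  0.016 ]
[ 0.4096 -0.2518  0.016 ]
[ 0.4568 -0.2988  0.072 ]
[ 0.4652 -0.2798  0.072 ]
[ 0.4071 -0.2757  0.072 ]
[ 0.4146 -0.2588  0.072 ]
[ 0.4387 -0.28  ] [ 0.4381 -0.2793]
row dx dy dz spin [-0.0061  0.0015  0.3571] -0.001 q6 -1.856
```

```bash
python3 -m creep '[[1,-0.003,0.001,0.08,0],[1,-0.003,0.001,0.16,0],[1,-0.003,0.001,0.24,0],[1,-0.003,0.001,0.3,0],[1,-0.003,0.001,0.33,0],[1,-0.003,0.001,0.354,0],[1,-0.003,0.001,0.354,0],[1,-0.003,0.001,0.354,0]]'
python3 -m creep '[[0.2,0,0,0,0],[0,0,0,0,0],[0,0,0,0,0],[0,0,0,0,0],[0,0,0,0,0],[0,0,0,0,0],[0,0,0,0,0],[0,0,0,0,0]]' 60
```

```text
clock: 6.15
position: [0.4388, -0.2803, 0.0448]
ee_rot: [0.0, 0.208, 0.978, -0.0]
contact_force: [-0.6, -0.2, 0.4]
width: 0.0854
gripper_force: 0.0
clock: 6.95
position: [0.4385, -0.28, 0.0446]
ee_rot: [0.0, 0.208, 0.978, -0.0]
contact_force: [0.7, 0.4, 4.6]
width: 0.0193
gripper_force: 60.7
```

```bash
python3 -m creep '[[0,0,0,-0.05,0],[0,0,0,-0.15,0],[0,0,0,-0.25,0],[0,0,0,-0.31,0],[0,0,0,-0.31,0],[0,0,0,-0.31,0]]'
python3 - <<'E'
from h import *
s=manip.get_state(); print(s['width'],s['position'],s['contact_force'])
c=cam('wrist'); save(c,'w3.png')
go([.5759,-.0590,.2],np.radians(78.4))
E
```

```text
clock: 7.55
position: [0.438, -0.2797, 0.1989]
ee_rot: [-0.0, 0.208, 0.978, 0.0]
contact_force: [-0.2, 0.8, -1.5]
width: 0.0191
gripper_force: 60.3
0.01911457190840646 [ 0.43795335 -0.27966918  0.1988751 ] [-0.18227829  0.81534257 -1.5266201 ]
row dx dy dz spin [-0.0741  0.515  -0.0043] -0.0344 q6 -1.854
```

```bash
python3 -m creep '[[0,-0.074,0.05,0,-0.034],[0,-0.074,0.13,0,-0.034],[0,-0.074,0.21,0,-0.034],[0,-0.074,0.29,0,-0.034],[0,-0.074,0.37,0,-0.034],[0,-0.074,0.45,0,-0.034],[0,-0.074,0.515,0,-0.034],[0,-0.074,0.515,0,-0.034],[0,-0.074,0.515,0,-0.034],[0,-0.074,0.515,0,-0.034]]'
python3 - <<'E'
from h import *
go([.5759,-.0590,.113],np.radians(78.4))
c=cam('side'); cv2.imwrite('pics/s2.png',cv2.resize(c['frame'][130:300,200:400][:,:,::-1],None,fx=4,fy=3.5)); c=cam('wrist')
for k,z in [('cover',.066),('chip0',.075)]:
    for d in eyes.regions_of('wrist',k)[:3]: print(k,round(d['confidence'],2),d['bbox'],maskrect(c,d['mask'],z))
save(c,'w4.png')
E
```

```text
clock: 8.6
position: [0.5757, -0.0604, 0.1976]
ee_rot: [-0.002, 0.103, 0.995, -0.0]
contact_force: [0.5, -1.3, -1.4]
width: 0.0196
gripper_force: 60.2
row dx dy dz spin [-0.0004  0.0029  0.1692] -0.0005 q6 -1.589
cover 0.92 [254.1, 40.9, 497.8, 223.7] ((542.6129760742188, 19.09221649169922), (179.53057861328125, 140.34713745117188), 78.11009979248047)
chip0 0.97 [321.0, 164.9, 347.1, 198.1] ((569.2607421875, -13.2930908203125), (20.895296096801758, 24.97124671936035), 78.14691162109375)
chip0 0.95 [403.0, 180.1, 434.1, 216.6] ((595.546875, 49.226417541503906), (22.0151424407959, 26.883159637451172), 57.16072082519531)
```

View pics/w4.png

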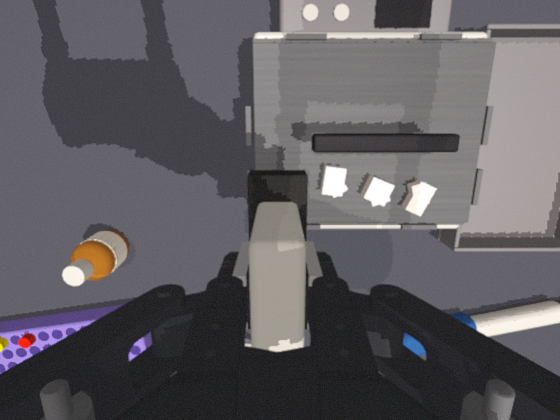

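The scraper foot (247–307, 170–240) is poised over the cover's -y end. The chips at (334,181), (379,190) and (420,198) sit beyond its wiping face and outside the handle bar (312–459, 143).

```bash
python3 -m creep '[[0,0,0.002,0.06,0],[0,0,0.002,0.11,0],[0,0,0.002,0.14,0],[0,0,0.002,0.16,0],[0,0,0.002,0.168,0],[0,0,0.002,0.17,0],[0,0,0.002,0.17,0],[0,0,0.002,0.17,0]]'
python3 - <<'E'
from h import *
p,R=tool(); 
d=p[:2]-np.array([.5424,.0193]); a=np.radians(78.2); print('cover xy',d@[np.sin(a),-np.cos(a)],d@[np.cos(a),np.sin(a)])
print(np.degrees(np.arctan2(R[1,1],R[0,1])))
E
```

```text
clock: 9.6
position: [0.5777, -0.0589, 0.1152]
ee_rot: [0.001, 0.102, 0.995, -0.0]
contact_force: [0.5, -0.2, -2.2]
width: 0.0191
gripper_force: 60.1
cover xy 0.05054008183774445 -0.06937270551491603
78.24740137740868
```

```bash
python3 -m creep '[[0,0,0,0.003,0],[0,0,0,0.006,0],[0,0,0,0.006,0],[0,0,0,0.006,0]]'
python3 - <<'E'
from h import *
print(np.mean([ (cam('side'),manip.get_state()['position'][2])[1] for _ in range(3)]))
E
```

```text
clock: 10.0
position: [0.577, -0.0587, 0.1113]
ee_rot: [-0.0, 0.102, 0.995, 0.0]
contact_force: [0.8, -0.7, -1.3]
width: 0.0193
gripper_force: 60.1
0.1113279795488924
```

```bash
python3 -m creep '[[0,0,0.02,0,0],[0,0,0.05,0,0],[0,0,0.09,0,0],[0,0,0.14,0,0],[0,0,0.2,0,0],[0,0,0.27,0,0],[0,0,0.34,0,0],[0,0,0.39,0,0],[0,0,0.39,0,0],[0,0,0.39,0,0]]'
python3 -m creep '[[0,0,0,-0.06,0],[0,0,0,-0.14,0],[0,0,0,-0.18,0],[0,0,0,-0.18,0]]'
python3 - <<'E'
from h import *
for n in ['top','side']:
    c=cam(n)
    print(n,tool()[0])
    for k in ['chip0','tray','cover']:
        for d in eyes.regions_of(n,k)[:4]: print(k,round(d['confidence'],2),d['bbox'],maskrect(c,d['mask'],.066 if k=='cover' else .01))
    a=c['frame'][150:290,180:380] if n=='top' else c['frame'][150:290,200:400]
    out=a if n=='top' else np.vstack([out,a])
cv2.imwrite('pics/w5.png',cv2.resize(out[:,:,::-1],None,fx=2.1*1.4,fy=2.1,interpolation=cv2.INTER_CUBIC))
E
```

```text
clock: 11.15
position: [0.6164, 0.1336, 0.1111]
ee_rot: [-0.0, 0.101, 0.995, -0.0]
contact_force: [0.2, -0.2, -1.4]
width: 0.0194
gripper_force: 60.1
clock: 11.55
position: [0.6187, 0.1316, 0.2052]
ee_rot: [0.004, 0.103, 0.995, 0.001]
contact_force: [1.4, 0.4, -1.2]
width: 0.0194
gripper_force: 60.2
top [0.61727375 0.13147757 0.20263973]
chip0 0.39 [254.8, 198.6, 262.3, 204.7] ((587.8859252929688, 147.55648803710938), (18.41056251525879, 22.137130737304688), 64.31074523925781)
tray 0.81 [215.3, 168.4, 269.7, 207.7] ((613.258544921875, 173.38845825195312), (131.8679962158203, 123.37096405029297), 77.10838317871094)
cover 0.89 [280.4, 184.0, 343.7, 250.0] ((541.5827026367188, 9.332603454589844), (159.4506072998047, 139.51307678222656), 77.60934448242188)
side [0.61549289 0.13169463 0.19918265]
chip0 0.74 [229.3, 203.5, 326.5, 289.3] ((533.1557006835938, 42.62713623046875), (237.8432159423828, 211.6756134033203), 78.4079818725586)
chip0 0.52 [286.4, 187.3, 294.6, 194.4] ((642.1280517578125, 175.3459014892578), (34.96916961669922, 17.364572525024414), 84.31674194335938)
chip0 0.51 [288.3, 195.0, 291.6, 205.3] ((624.767333984375, 154.75369262695312), (10.357316970825195, 15.567421913146973), 65.28662109375)
tray 0.64 [230.0, 167.0, 314.6, 225.6] ((587.578857421875, 183.36839294433594), (152.87567138671875, 207.7835235595703), 77.37523651123047)
cover 0.7 [245.1, 199.0, 322.1, 270.6] ((539.1511840820312, 16.103225708007812), (184.40480041503906, 142.21749877929688), 77.53854370117188)
```

View pics/w5.png

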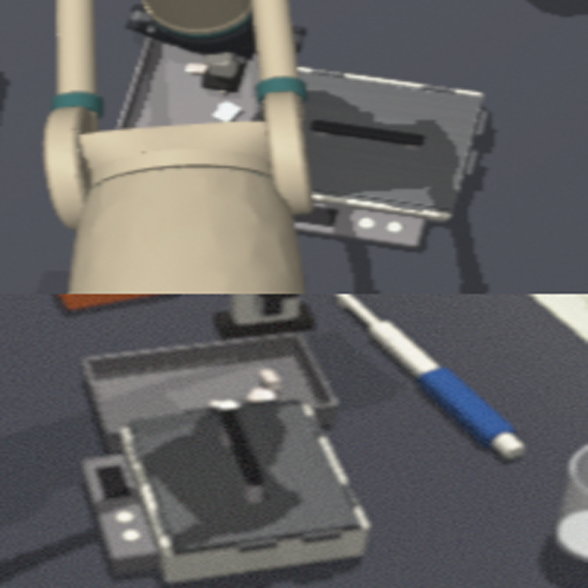

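In the top half, the cover is bare and one chip shows in the tray at (228,112), with another partly hidden at (195,68). The side half shows three whites at (225,405), (262,395) and (270,378), all beyond the cover's end. I'll confirm once the arm is away. Next I'll return the scraper to its bench spot.

```bash
python3 - <<'E'
from h import *
go([.4385,-.28,.2],np.radians(66.4))
E
```

```text
row dx dy dz spin [ 1.798e-01 -8.791e-01  8.000e-04] 0.0329 q6 -1.265
```

```bash
python3 -m creep '[[0,0.02,-0.05,0,0],[0,0.05,-0.14,0,0],[0,0.08,-0.23,0,0],[0,0.1,-0.32,0,0.01],[0,0.12,-0.41,0,0.01],[0,0.13,-0.5,0,0.02],[0,0.15,-0.59,0,0.02],[0,0.16,-0.68,0,0.03],[0,0.17,-0.77,0,0.033],[0,0.18,-0.85,0,0.033]]'
python3 -m creep '[[0,0,-0.025,0,0],[0,0,-0.028,0,0],[0,0,-0.028,0,0],[0,0,-0.028,0,0]]'
python3 - <<'E'
from h import *
go([.4385,-.28,.0446],np.radians(66.4))
c=cam('top')
for n in ['top','side']:
    c=cam(n)
    for k in ['chip0','cover']:
        for d in eyes.place_of(n,k)[:4]: print(k,round(d['confidence'],2),d['centre'],onz(c,*d['centre'],.005 if k!='cover' else .06))
    a=c['frame'][150:290,180:380] if n=='top' else c['frame'][150:290,200:400]
    out=a if n=='top' else np.vstack([out,a])
cv2.imwrite('pics/w6.png',cv2.resize(out[:,:,::-1],None,fx=2.1*1.4,fy=2.1,interpolation=cv2.INTER_CUBIC))
E
```

```text
clock: 12.95
position: [0.4411, -0.2675, 0.201]
ee_rot: [-0.0, 0.205, 0.979, -0.0]
contact_force: [0.5, 0.1, -2.0]
width: 0.0193
gripper_force: 60.2
clock: 13.35
position: [0.4368, -0.2769, 0.2011]
ee_rot: [-0.0, 0.204, 0.979, 0.001]
contact_force: [0.2, -0.2, -1.3]
width: 0.0195
gripper_force: 60.1
row dx dy dz spin [-0.0058 -0.0046  0.313 ] 0.0001 q6 -1.86
chip0 0.58 [247.2, 182.3] [0.64726171 0.17351969 0.005     ]
chip0 0.38 [257.7, 203.0] [0.5891204  0.14392001 0.005     ]
chip0 0.38 [255.8, 189.7] [0.62627574 0.14957608 0.005     ]
chip0 0.49 [344.9, 190.5] [0.77442204 0.11806266 0.005     ]
chip0 0.43 [280.3, 232.6] [0.55978059 0.06302745 0.005     ]
cover 0.69 [278.6, 231.2] [0.53961386 0.03044275 0.06      ]
```

View pics/w6.png

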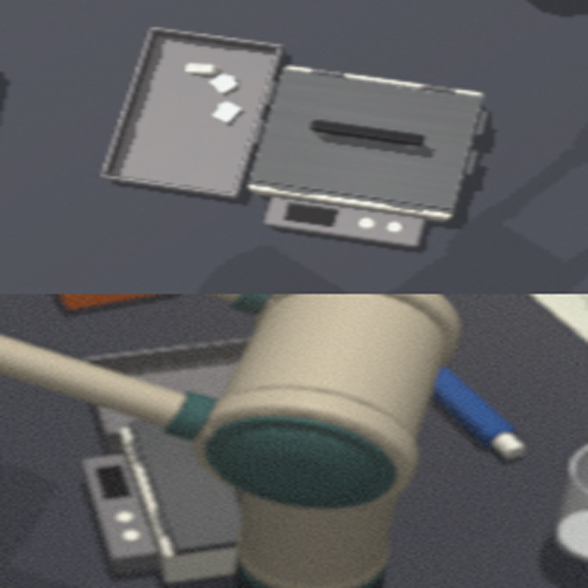

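The top half shows all three chips on the tray floor at (200,69), (224,83) and (227,111), and the cover is bare. Next I'll lower the scraper.

```bash
python3 -m creep '[[0,0,-0.003,0.05,0],[0,0,-0.003,0.13,0],[0,0,-0.003,0.21,0],[0,0,-0.003,0.27,0],[0,0,-0.003,0.295,0],[0,0,-0.003,0.305,0],[0,0,-0.003,0.308,0],[0,0,-0.003,0.308,0]]'
```

```text
clock: 14.5
position: [0.4365, -0.2803, 0.048]
ee_rot: [0.001, 0.205, 0.979, -0.0]
contact_force: [0.7, -0.5, -0.6]
width: 0.0198
gripper_force: 60.1
```

```bash
python3 -m creep '[[0,0,0,0.003,0],[0,0,0,0.006,0],[0,0,0,0.007,0],[0,0,0,0.007,0]]'
```

```text
clock: 14.9
position: [0.4362, -0.2801, 0.0446]
ee_rot: [0.001, 0.205, 0.979, -0.0]
contact_force: [-0.5, 0.3, 4.7]
width: 0.0196
gripper_force: 60.9
```

```bash
python3 -m creep '[[0.5,0,0,0,0],[1,0,0,0,0],[1,0,0,0,0],[1,0,0,0,0],[1,0,0,0,0],[1,0,0,-0.04,0],[1,0,0,-0.12,0],[1,0,0,-0.22,0],[1,0,0,-0.32,0],[1,0,0,-0.42,0]]'
python3 - <<'E'
from h import *
go([.46,.03,.25],np.radians(-11.7))
c=cam('side')
for d in eyes.regions_of('side','scraper')[:1]: print(d['bbox'],d['confidence'])
E
```

```text
clock: 15.9
position: [0.4355, -0.2795, 0.2557]
ee_rot: [-0.0, 0.205, 0.979, 0.0]
contact_force: [0.3, -1.3, -0.6]
width: 0.0851
gripper_force: 0.0
row dx dy dz spin [0.2032 0.5867 0.0115] 0.2169 q6 -1.863
[278.9, 357.3, 316.5, 385.0] 0.67
```

```bash
python3 -c "
from h import *
go([.5424,.0193,.25],np.radians(-11.8))"
```

```text
row dx dy dz spin [0.0528 0.6358 0.019 ] 0.2171 q6 -1.863
```

```bash
python3 -m creep '[[1,0.01,0.06,0,0.02],[1,0.02,0.15,0,0.04],[1,0.03,0.24,0,0.06],[1,0.04,0.33,0,0.08],[1,0.05,0.42,0,0.1],[1,0.053,0.51,0.01,0.12],[1,0.053,0.59,0.015,0.14],[1,0.053,0.636,0.015,0.16],[1,0.053,0.636,0.015,0.18],[1,0.053,0.636,0.015,0.2]]'
python3 -m creep '[[1,0,0,0,0.017],[1,0,0,0,0.017],[1,0,0,0,0.017],[1,0,0,0,0.017]]'
python3 - <<'E'
from h import *
c=cam('wrist'); save(c,'w7.png'); print(tool(),manip.get_state()['qpos'])
for d in eyes.regions_of('wrist','cover')[:2]: print(d['confidence'],d['bbox'],maskrect(c,d['mask'],.066))
for X in [(.5424,.0193,.112)]: print(proj(c,X))
E
```

```text
clock: 17.0
position: [0.5388, 0.0233, 0.2451]
ee_rot: [-0.001, 0.742, 0.67, -0.001]
contact_force: [0.4, -0.1, 0.7]
width: 0.0853
gripper_force: 0.0
clock: 17.4
position: [0.5389, 0.0221, 0.246]
ee_rot: [-0.0, 0.775, 0.631, -0.0]
contact_force: [0.2, -0.0, 1.7]
width: 0.0852
gripper_force: 0.0
(array([0.53894674, 0.02203293, 0.24608412]), array([[ 2.02784282e-01,  9.79223383e-01, -3.18149293e-04],
       [ 9.79223434e-01, -2.02784260e-01,  1.02863606e-04],
       [ 3.62107793e-05, -3.32398365e-04, -9.99999944e-01]])) [-8.82099203e-02  2.21999435e-01  1.57791815e+00  7.64278144e-05
  1.34200104e+00  1.15973173e-01]
0.94 [206.6, 90.5, 362.8, 270.0] ((543.3316650390625, 19.37433624267578), (179.7740020751953, 140.9913330078125), 78.55730438232422)
[281.12524961 199.65788171]
```

View pics/w7.png

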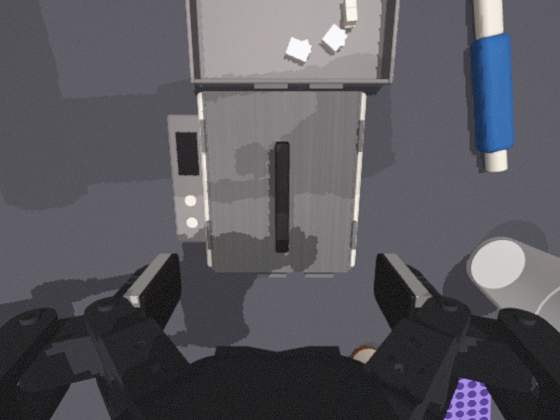

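The handle bar runs straight between the jaws (columns 275–289, rows 142–252), and all three chips show in the tray at (298,48), (334,38) and (350,12). I'll measure the bar's centre and angle.

```bash
python3 - <<'E'
from h import *
c=cam('wrist'); g=cv2.cvtColor(c['frame'],cv2.COLOR_RGB2GRAY)
m=(g<38)&(c['frame'].max(2)<45); k=np.zeros_like(m); k[135:262,262:302]=m[135:262,262:302]
n,l,st,ce=cv2.connectedComponentsWithStats(k.astype(np.uint8)); i=1+np.argmax(st[1:,4]); print(st[i],ce[i])
print(maskrect(c,l==i,.110))
go([.5424,.0193,.104],np.radians(-11.5))
E
```

```text
[276 239  12  13 130] [281.46153846 245.33076923]
((534.5122680664062, -21.81524658203125), (11.351995468139648, 9.732255935668945), 78.23948669433594)
row dx dy dz spin [-0.004   0.0077  0.2845] -0.0006 q6 0.116
```

```bash
python3 -m creep '[[1,-0.004,0.008,0.06,0],[1,-0.004,0.008,0.14,0],[1,-0.004,0.008,0.2,0],[1,-0.004,0.008,0.25,0],[1,-0.004,0.008,0.275,0],[1,-0.004,0.008,0.285,0],[1,-0.004,0.008,0.285,0],[1,-0.004,0.008,0.285,0],[1,-0.004,0.008,0.285,0]]'
python3 -c "
from h import *
go([.5426,.0193,.103],np.radians(-11.6)); print(manip.get_state()['contact_force'])"
```

```text
clock: 18.45
position: [0.5436, 0.0193, 0.1051]
ee_rot: [0.001, 0.776, 0.631, 0.001]
contact_force: [-0.3, -0.7, 0.9]
width: 0.0854
gripper_force: 0.0
row dx dy dz spin [-0.0004 -0.0019  0.0042] -0.0004 q6 0.113
[-0.31139803 -0.65807978  0.92699103]
```

```bash
python3 -m creep '[[1,0,-0.002,0.008,0],[0.6,0,-0.002,0.008,0],[0.3,0,-0.002,0.008,0],[0,0,-0.002,0.008,0],[0,0,-0.002,0.008,0],[0,0,-0.002,0.008,0],[0,0,-0.002,0.008,0],[0,0,-0.002,0.008,0],[0,0,-0.002,0.008,0],[0,0,-0.002,0.008,0]]' 80
```

```text
clock: 19.45
position: [0.5418, 0.0196, 0.1001]
ee_rot: [0.0, 0.776, 0.631, 0.0]
contact_force: [-0.2, -0.3, 3.5]
width: 0.0106
gripper_force: 78.8
```

```bash
python3 -m creep '[[0,0,0,-0.01,0],[0,0,0,-0.03,0],[0,0,0,-0.06,0],[0,0,0,-0.09,0],[0,0,0,-0.12,0],[0,0,0,-0.15,0],[0,0,0,-0.18,0],[0,0,0,-0.21,0],[0,0,0,-0.24,0],[0,0,0,-0.27,0]]'
python3 -m creep '[[0,0,0,-0.01,0],[0,0,0,-0.02,0],[0,0,0,-0.02,0],[0,0,0,-0.02,0],[0,0,0,-0.02,0],[0,0,0,-0.02,0]]'
python3 - <<'E'
from h import *
c=cam('side'); save(c,'w8.png')
s=manip.get_state(); print(s['position'],s['contact_force'],s['moment'],s['width'],np.abs(s['qd']).max())
E
```

```text
clock: 20.45
position: [0.541, 0.0196, 0.2354]
ee_rot: [-0.0, 0.776, 0.631, -0.0]
contact_force: [0.7, 0.8, -3.5]
width: 0.0105
gripper_force: 78.1
clock: 21.05
position: [0.5413, 0.0196, 0.2442]
ee_rot: [-0.0, 0.776, 0.631, -0.0]
contact_force: [-0.6, -0.8, -3.8]
width: 0.0102
gripper_force: 78.2
[0.54137064 0.01959755 0.24431565] [-0.31230604 -0.6251353  -3.44215289] [-0.06499236  0.00351668 -0.01112354] 0.010481846241173166 0.002066785250760131
```

View pics/w8.png

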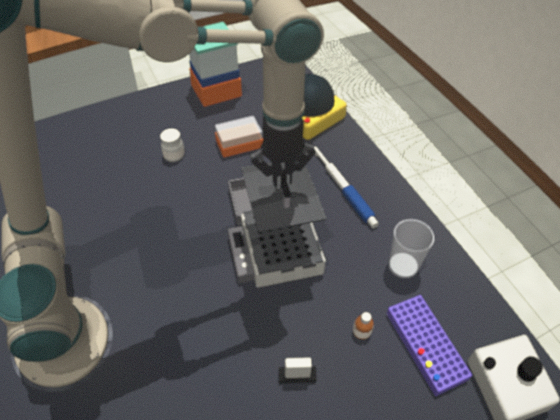

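The cover is held level above the open heater (cover around (285,198), wells at (285,245)), and the scraper stands on the bench at (298,370) with everything else in place.

```bash
python3 -c "
from rig import manip
print(manip.sign_off())"
```

```text
the job is handed in; nothing more can be done
None
```

The job is handed in: all three chips are in the tray, the scraper is back upright on the bench, and the gripper is still holding the cover level by its handle about 14 cm above the heater.

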